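Brace the store-room jar and take its screw cap off

ROBOT

A 6-joint arm with a two-finger parallel gripper is mounted at the origin on the work surface. World frame = base frame: x ahead of the robot, y to its left, z up, the work surface at z = 0. Lengths are in mm, angles in rad, forces in N, time in s.
With the tool pointing down it reaches from about 325 to 1000 mm from the base axis. Payload 5.1 kg.
Tool frame: the origin (TCP) lies on the centre line of the jaws, within the pads' length; the fingertips stand 17 mm ahead of it and the grasp point (between the pads) lies 2 mm behind it; z points along the fingers, y is the direction in which the jaws open and shut (so a half turn about z gives the same grasp; the last joint's range is limited). The gripper opens to 85 mm and grips with 20 to 120 N. Pads are 22 mm wide; open, the fingers measure 114 mm over their backs; the gripper's body (76 mm by 85 mm) begins 54 mm behind the grasp point. The pads swing forward as they close: fully open they stand 13 mm farther back than shut.
Start: joints at [-1.322, 0.124, 1.65, -0, 1.367, -0.083], TCP at [211.702, -614.546, 226.922] pointing down, gripper open.
Joint ranges: [-2.61, 2.61], [-1.02, 2.33], [0.03, 2.71], [-1.35, 4.49], [0.32, 2.68], [-2.91, 2.91]. Speed limits (rad/s): [2.57, 2.57, 3.14, 3.14, 3.14, 3.14].

INTERFACE

Orientations are given as a unit quaternion [w, x, y, z].
In Python, from cell import move_ptp, move_straight, movej, move_gripper, pause, solve_ik, sense, capture, MotionError, finish_job, trace gives the robot as it stands. The module is installed in compiled form; this text tells all that it offers. Calls block until the motion is done:
- move_ptp(position, orientation): joint-space move of the TCP to a pose.
- move_straight(position, rotation=None, vel=150, threshold=None): straight line of the TCP; rotation=None keeps the orientation; vel is the mean speed in mm/s. With threshold (N) it stops when the force on the tool has changed by that much, and returns True; else False.
- movej(angles): joint-space move.
- move_gripper(opening, effort=None): finger opening in mm; effort is the grip in N (None keeps the last); returns when the fingers have stopped.
- pause(seconds).
- solve_ik(position, orientation): joint angles nearest the present ones, or None.
- sense(): the state.
- capture(name): name is "scene" or "top"; returns a dict with "image" (420x560x3 uint8, red, green, blue), "fx", "fy", "cx", "cy" (pixels), "view" (4x4, takes a point from world to camera coordinates). Camera axes: x right, y up, looking along -z (the intrinsics and any distortion apply to the point x, -y, -z); pixel columns grow to the right and rows downward; lengths in mm; the calibration is good to about 2 mm. A picture is of the moment at which its call begins. There is no depth.
A pose or a line that the arm cannot do raises MotionError and nothing moves.
- finish_job(): hands the job in, once; it reports no verdict.
Trained networks look in the newest picture that a camera, given by its name, has taken for a name from the list of things; names that differ only in an ending like _2 or _b are one class to them, and where a whole thing is asked for, a point or a joint stands for the part that bears it (a point fixed in the world has none). Each returns a list of dicts, best first, with "confidence" (0 to 1); they miss things now and then, are a little off and sometimes report something else, mostly with a low value. They report only what shows in the picture. A call takes as long as a camera call. They do not tell look-alikes from the thing itself.
- trace(thing, camera): "region" (420x560 bool, what is visible of it) and "box" ([left, top, right, bottom] in pixels, round what is visible of it).
The state is a dict: "clock": time; "q": joint angles; "dq": joint speeds; "joint_efforts": joint torques, N m; "tool_pos": TCP position; "ee_rot": TCP orientation; "ft_force": force on the tool from outside, world axes, zero at the start; "wrist_torque": the same for the moment, N m; "opening": finger opening in mm.
Only numpy, scipy, OpenCV 4.12 (cv2) and the standard library are available. Lean on these libraries where they do the work, as an engineer would, in place of code of your own. Each camera call takes 0.05 s, during which the arm holds its last target. There are 200 camera calls.

TASK

The square jar stands loosely in the holder on the bench: push the holder's open gate shut until it clicks home on its catch, which slides the jar against the back plate and braces it. Then unscrew the tight cap of that jar, stop turning when the thread lets go, lift the cap straight off and finish holding it level just above the jar, its lower edge about two centimetres over the mouth; do not let go of it. Leave the gate shut, the jar standing in its holder and the other things on the bench where they are.

Things in the scene. Friction and masses are not known exactly. Their poses are not given: they have to be found in the camera images.
- holder: grey steel jar holder fixed to the bench (world z = 0), place and heading vary. Origin: underside, below the middle of the jar's braced place; z up, +x towards its back plate, -x towards its gate (roughly to the robot). Base plate x -74 to 62, y -112 to 88 mm, 6 mm thick; back plate at x = 40 to 45 mm, 102 mm wide, 88 mm high.
- gate (a joint): opening angle of the gate, rad: 0 = fully shut (hard stop), 1.6 = wide open; starts at 0.9 to 1.4. Upright steel panel, 110 mm wide, 10 mm thick, 10 to 88 mm above the bench. Shut, it runs from its hinge pin to the holder's -y, before the jar; its free end opens to the holder's -x. Push its outer face near the free end, 60 to 85 mm above the bench.
- gate_hinge (a point): top of the gate's hinge pin, 88 mm above the bench, on the hinge axis and in the mid-plane of the gate panel; in the holder's frame at x = -44.5, y = 58 mm. The panel begins 8 mm and ends 118 mm from this axis.
- gate_tip (a point): top edge of the gate's free end, mid-thickness, 118 mm from the hinge axis, 88 mm above the bench; moves with the gate. The gate turns easily and stays put, but from about 0.13 rad its end must be pushed past the sprung roller with 5 to 10 N; below about 0.06 rad the roller snaps behind it, drives it to 0 and holds it against about 5 N.
- jar: the jar to open: white plastic, 0.35 to 0.5 kg, loose on the holder's 6 mm base plate, at first 16 to 20 mm short of its place and up to 0.08 rad askew; the closing gate slides it home (1.5 mm play). Square body 76 x 76 x 80 mm, then a round neck 41 mm across (with thread 49 mm) up to the mouth, 125 mm above its underside. Origin: centre of the underside, z up; x and y parallel to its sides and roughly to the holder's.
- jar_mouth (a point): centre of the jar's mouth, level with the neck's rim, 125 mm above the jar's underside (131 mm above the bench); axes as the jar's. A sprung rubber seal in it presses the cap up with about 20 N and rises to 8 mm above the rim when the cap is off.
- cap: round knurled steel screw cap on the jar in the holder, 57 mm across, 26 mm high, 140 g. Origin: centre of its lower edge, z up; screwed on, 110 mm above the bench (top at 136 mm). Its x axis then stands 0 to 0.2 rad anticlockwise (from above) of the jar's x axis. Starting it takes 0.15 to 0.35 N m: unbraced, the jar tends to spin along; anticlockwise unscrews.
- catch (a point): top centre of the catch block on the holder, 28 x 16 mm, 56 mm above the bench, beside the free end of the shut gate (holder x = -52, y = -88 mm); its sprung steel roller sits on the side facing the gate
- cap_top (a point): centre of the cap's top, 26 mm above its lower edge; axes as the cap's. The thread lets go when the cap's x axis is 1.25 rad anticlockwise of the jar's (1.05 to 1.25 rad of turning; do not go on past 2.3). Till then a pull up lifts the jar too. The cap may rise 2.5 mm while turning, but can be turned at constant height; let go, the seal lifts it 6 mm in all.
- cap_rim (a point): point on the cap's lower edge, 28 mm from its centre along the cap's x axis; shows how far the cap is turned
- spare_jar: bystander: an identical jar with the same cap (one piece, 130 mm high) standing on the bench outside the holder, on the holder's +y side; origin: centre of the underside
- tape_roll: bystander: roll of brown tape, 90 mm across, 50 mm high, lying on the holder's -y side; origin: centre of the underside
- tin: bystander: round steel tin, 100 mm across, 120 mm high; origin: centre of the underside
- lantern: bystander: black and red hand lamp with a carrying handle, 160 x 75 x 103 mm; origin: centre of the underside
- screwdriver: bystander: screwdriver lying on the bench; origin near its middle
- brush: bystander: brush lying on the bench; origin near its middle
- carton: bystander: cardboard box 90 x 110 x 70 mm; origin: centre of the underside
Not all that is in view belongs to the job. What is shaped like the holder but blue is not meant. There is more than one size of the cap; the one meant has the size given above.

How it is judged:
By the outcome, as a careful person would: the job done as asked, in the order asked, and still so for the second after the job is handed in, while the arm keeps its last pose, push and grip.
It also fails if it takes over 48 s, if anything falls off the work surface, if the arm or the gripper's body presses on something with over 40 N, if the wrist force passes 120 N, or if a joint passes its speed limit or range.

## Working session

There is one attempt and no reset: what is moved stays moved. The work goes in short steps, each a Python script; the robot and the scene stay as the last script left them, time stands still between calls to the robot, and variables do not carry over. Pictures are saved under pics/ and viewed, about 8 in all and at most 12, crops included, and the job is handed in when it is done.

```bash
mkdir -p pics && cat > h.py <<'E'
import numpy as np, cv2
from cell import *
def save(name,im): cv2.imwrite('pics/'+name,cv2.cvtColor(im,cv2.COLOR_RGB2BGR))
def proj(c,P):
    P=np.atleast_2d(P).astype(float); V=np.array(c['view']); p=P@V[:3,:3].T+V[:3,3]
    return np.c_[c['fx']*p[:,0]/-p[:,2]+c['cx'], c['fy']*(-p[:,1])/-p[:,2]+c['cy']]
def onplane(c,uv,z):
    V=np.array(c['view']); R=V[:3,:3]; o=-R.T@V[:3,3]
    uv=np.atleast_2d(uv); d=np.c_[(uv[:,0]-c['cx'])/c['fx'],-(uv[:,1]-c['cy'])/c['fy'],-np.ones(len(uv))]@R
    return o+d*((z-o[2])/d[:,2])[:,None]
E
python3 - <<'E'
from h import *
for n in('scene','top'):
    c=capture(n); save(n+'0.png',c['image'])
    print(n,{k:v for k,v in c.items() if k not in('image','view')}); V=np.array(c['view']); print((-V[:3,:3].T@V[:3,3]).round(), V[2,:3].round(2))
    for t in('holder','gate','jar','cap','catch','tape_roll','spare_jar'):
        for r in trace(t,n): print(t,round(r['confidence'],2),r['box'])
print(sense())
E
```

```text
scene {'fx': 414.70451405840697, 'fy': 414.70451405840697, 'cx': 282.03159842130253, 'cy': 210.767186707259}
[ 928.  734. 1100.] [0.34 0.55 0.76]
holder 0.87 [386.2, 295.6, 473.2, 380.1]
holder 0.74 [227.7, 221.3, 304.5, 285.8]
holder 0.47 [334.6, 257.1, 402.6, 281.7]
gate 0.86 [283.4, 221.7, 302.4, 259.5]
gate 0.66 [424.5, 303.6, 467.2, 344.9]
gate 0.6 [167.7, 136.1, 198.8, 175.9]
gate 0.43 [271.5, 148.5, 283.6, 171.0]
jar 0.93 [252.1, 235.6, 284.8, 267.7]
cap 0.72 [259.7, 221.2, 279.6, 244.9]
cap 0.59 [301.4, 279.2, 313.9, 290.8]
catch 0.9 [225.5, 219.6, 302.9, 290.6]
catch 0.8 [389.1, 294.2, 474.3, 379.6]
tape_roll 0.97 [215.2, 204.4, 241.4, 235.5]
spare_jar 0.63 [266.7, 284.0, 301.3, 330.1]
top {'fx': 415.11480138710766, 'fy': 415.11480138710766, 'cx': 278.65142055792694, 'cy': 209.8758319529068}
[ 380.   67. 1337.] [-0.09  0.    1.  ]
holder 0.84 [241.6, 163.2, 304.0, 228.2]
holder 0.84 [91.8, 241.4, 161.4, 294.6]
holder 0.48 [260.6, 173.0, 285.0, 202.4]
gate 0.69 [249.6, 195.9, 274.1, 225.8]
gate 0.56 [97.8, 275.7, 142.7, 290.0]
jar 0.85 [258.9, 170.4, 285.5, 201.5]
cap 0.8 [26
[... 290 characters left out ...]
07.9, 139.6, 454.2, 177.2]
{'clock': 0.8, 'q': array([-1.32160278e+00,  1.23772908e-01,  1.65026726e+00, -2.61042657e-05,
        1.36751482e+00, -8.25965116e-02]), 'dq': array([0.00062316, 0.00099779, 0.00102613, 0.00069525, 0.00048544,
       0.00188829]), 'joint_efforts': array([ 1.62593620e-03, -4.23542297e+01, -3.65737081e+01, -1.53721649e-04,
        1.81969795e-04, -1.60362731e-06]), 'tool_pos': array([ 211.69574137, -614.55854006,  226.95914384]), 'ee_rot': array([ 1.98319576e-05,  9.86270514e-01,  1.65137736e-01, -1.11721051e-05]), 'ft_force': array([-0.69853831, -0.10890807, -0.10134098]), 'wrist_torque': array([ 0.01870961, -0.01237848, -0.01937264]), 'opening': 85.43071113582474}
```

```bash
ls pics
```

```text
scene0.png
top0.png
```

```bash
python3 - <<'E'
import cv2,numpy as np
a=cv2.imread('pics/top0.png'); b=cv2.imread('pics/scene0.png')
cv2.imwrite('pics/t1.png',cv2.resize(a[135:255,190:350],None,fx=5,fy=5,interpolation=cv2.INTER_CUBIC))
cv2.imwrite('pics/s1.png',cv2.resize(b[195:315,200:360],None,fx=5,fy=5,interpolation=cv2.INTER_CUBIC))
E
```

```text
(no output)
```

View pics/t1.png

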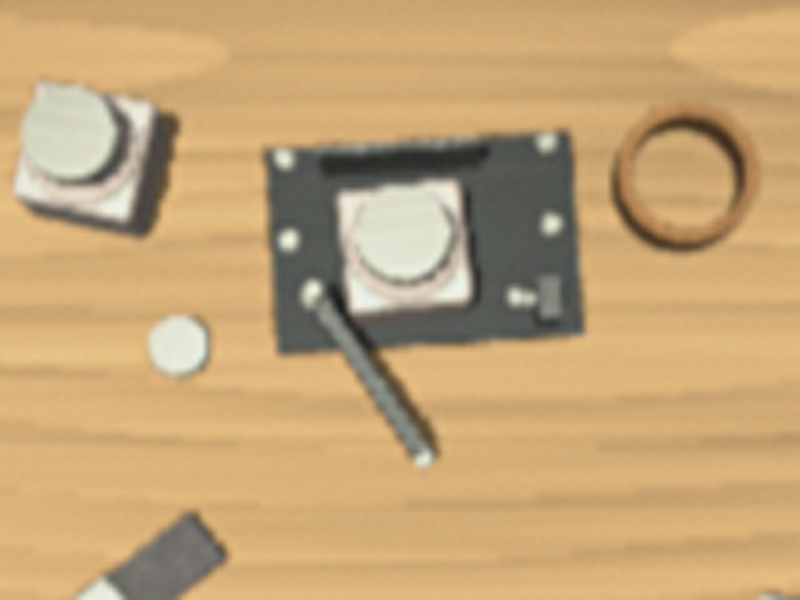

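View pics/s1.png

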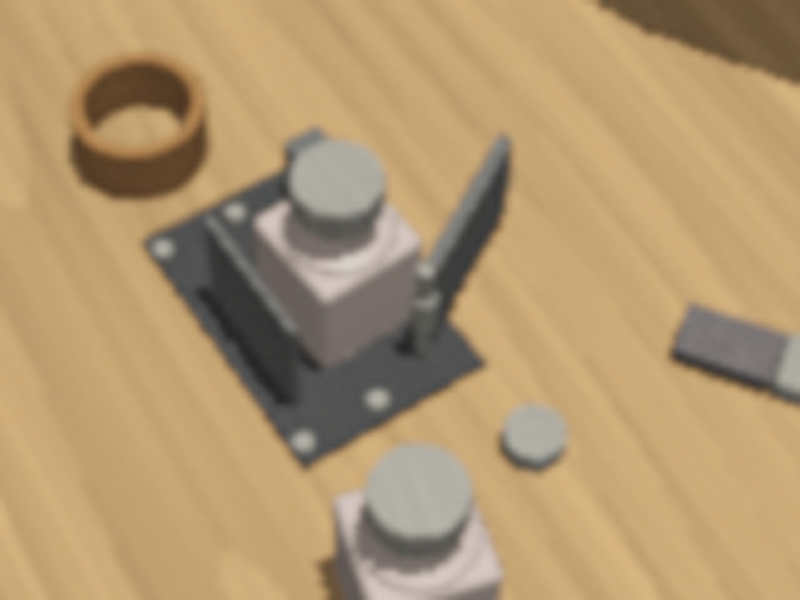

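View pics/top0.png

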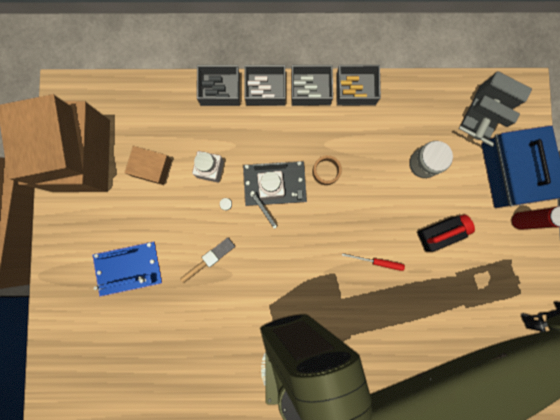

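The top crop shows the grey holder: plate corners at crop pixels (265,148), (570,130), (583,332) and (278,353), hinge (313,292), gate tip (423,457). The spare jar is to its left, the tape to its right and a small decoy cap at lower left. The blue holder is a decoy. In the scene crop the visible plate corners are (145,243), (305,467) and (485,362), the hinge top is about (427,270) and the gate tip about (505,138).

```bash
cat > fit.py <<'E'
from h import *
from scipy.optimize import least_squares
T=capture('top');S=capture('scene')
f=lambda p,o:(np.array(p)+.5)/5-.5+o
A=f([(265,148),(570,130),(583,332),(278,353),(313,292),(423,457)],[190,135])
B=f([(145,243),(305,467),(485,362),(427,270),(505,138)],[200,195])
def pts(p):
    x,y,h,g=p; c,s=np.cos(h),np.sin(h)
    L=np.array([(62,88,6),(62,-112,6),(-74,-112,6),(-74,88,6),(-44.5,58,88),(-44.5-118*np.sin(g),58-118*np.cos(g),88)])
    W=L.copy(); W[:,0]=x+c*L[:,0]-s*L[:,1]; W[:,1]=y+s*L[:,0]+c*L[:,1]; return W
def r(p):
    W=pts(p); return np.r_[proj(T,W)-A, proj(S,W[[1,0,3,4,5]])-B].ravel()
s=least_squares(r,[450,70,0,1.1],loss='soft_l1',x_scale=[10,10,.1,.1])
print(s.x); print(r(s.x).reshape(-1,2).round(1)); print(pts(s.x).round())
for P,n in((T,'top'),(S,'scene')):
    for t,z in(('tape_roll',50),('spare_jar',130),('cap',136)):
        n_=capture(n); 
        for d in trace(t,n)[:2]:
            m=d['region']; v,u=np.nonzero(m); print(n,t,round(d['confidence'],2),onplane(P,[u.mean(),v.mean()],z*.6).round())
# cap circle in top
E
python3 fit.py
```

```text
[5.90989689e+02 8.46078284e+01 5.99166845e-02 1.04194016e+00]
[[ 0.1 -0.1]
 [ 0.5 -0.4]
 [ 0.9  0.6]
 [-0.   0.5]
 [ 0.2 -0.3]
 [ 0.  -1.1]
 [-0.8 -0.2]
 [ 0.1  0.6]
 [ 1.3  0.2]
 [ 0.2  1.1]
 [ 0.7 -0.3]]
[[648. 176.   6.]
 [660. -23.   6.]
 [524. -32.   6.]
 [512. 168.   6.]
 [543. 140.  88.]
 [445.  74.  88.]]
top tape_roll 0.67 [[626. -95.  30.]]
top spare_jar 0.85 [[628. 279.  78.]]
top cap 0.58 [[579.  87.  82.]]
top cap 0.55 [[512. 223.  82.]]
scene tape_roll 0.69 [[624. -94.  30.]]
scene spare_jar 0.8 [[639. 290.  78.]]
scene cap 0.62 [[545. 261.  82.]]
scene cap 0.52 [[556.  52.  82.]]
```

```bash
cat >> h.py <<'E'
HX,HY,HH=591.0,84.6,0.06
def H2W(x,y): c,s=np.cos(HH),np.sin(HH); return np.array([HX+c*x-s*y,HY+s*x+c*y])
def quat(a): return [0,np.cos(a/2),np.sin(a/2),0]   # tool x at world angle a, pointing down
def gp(g,off=16,r=98,z=90):
    p=H2W(-44.5-r*np.sin(g)-off*np.cos(g),58-r*np.cos(g)+off*np.sin(g))
    return [*p,z], quat(HH-g+np.pi)
def st(): s=sense(); return round(s['clock'],1),s['tool_pos'].round(1),s['ft_force'].round(1),s['wrist_torque'].round(2),round(s['opening'],1)
E
python3 - <<'E'
from h import *
move_gripper(0)
p,q=gp(1.04,50,z=190); move_ptp(p,q); print(st())
p,q=gp(1.04,50); move_straight(p,q,vel=120); print(st())
for g in(1.04,.85,.65,.45,.3):
    p,q=gp(g); print(g,move_straight(p,q,vel=100,threshold=25),st())
c=capture('top'); save('t2.png',cv2.resize(c['image'][135:255,190:350],None,fx=5,fy=5,interpolation=cv2.INTER_CUBIC))
E
```

```text
(5.0, array([434.2, 126.3, 190.1]), array([-0.7,  0.5,  0.4]), array([-0.03, -0.04, -0.02]), 0.2)
(6.0, array([434.6, 126.8,  90.8]), array([-0.1, -0.5,  0.6]), array([-0.01,  0.06, -0.01]), -0.3)
1.04 False (6.5, array([453. ,  98.3,  90.3]), array([ 0.1, -0.9, -0.3]), array([-0.01, -0.03, -0.02]), -0.0)
0.85 False (6.8, array([461.9,  82.5,  90. ]), array([-0.9,  0.9, -0.3]), array([-0.04, -0.01,  0.04]), -0.0)
0.65 False (7.2, array([474.9,  67.8,  89.9]), array([-0.2,  0.8,  0.2]), array([-0.01, -0.  ,  0.  ]), -0.1)
0.45 False (7.5, array([490.5,  55.7,  89.8]), array([-0.5, -0.6, -0.4]), array([-0.01, -0.02, -0.07]), 0.1)
0.3 False (7.8, array([503.7,  48.9,  89.9]), array([-0.2,  0. ,  0.4]), array([ 0.02,  0.04, -0.01]), -0.4)
```

View pics/t2.png

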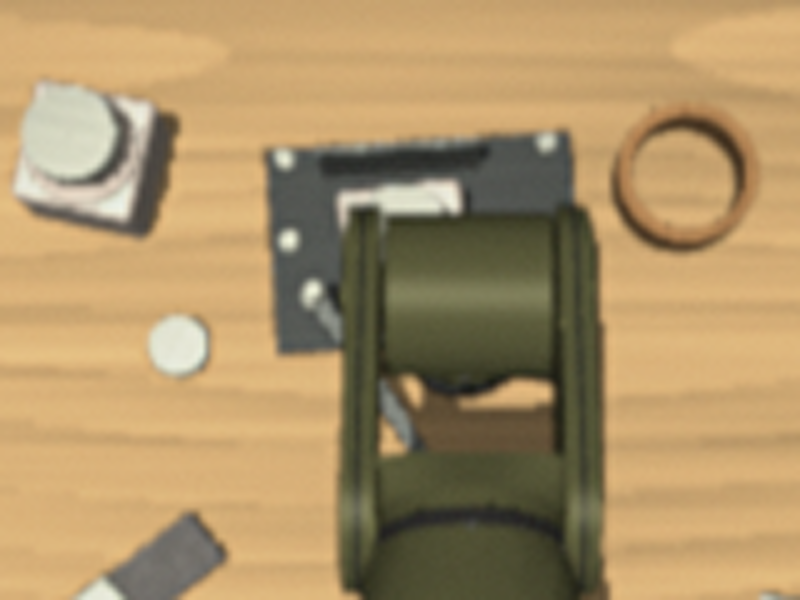

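The top view shows the gate still at its old angle: its tip is at about (415,450) and the contact forces are nil. The finger seems to have passed over it, or beside it. I'll check in the scene view.

```bash
python3 - <<'E'
from h import *
c=capture('scene'); save('s2.png',cv2.resize(c['image'][175:295,200:360],None,fx=5,fy=5,interpolation=cv2.INTER_CUBIC))
print(proj(c,[sense()['tool_pos'],sense()['tool_pos']-[0,0,17],[*gp(1.04,0,118)[0][:2],88]]), capture('top')['fx'])
E
```

```text
[[281.15690537 223.31683196]
 [281.06428231 226.68582222]
 [301.27494384 221.89645317]] 415.11480138710766
```

View pics/s2.png

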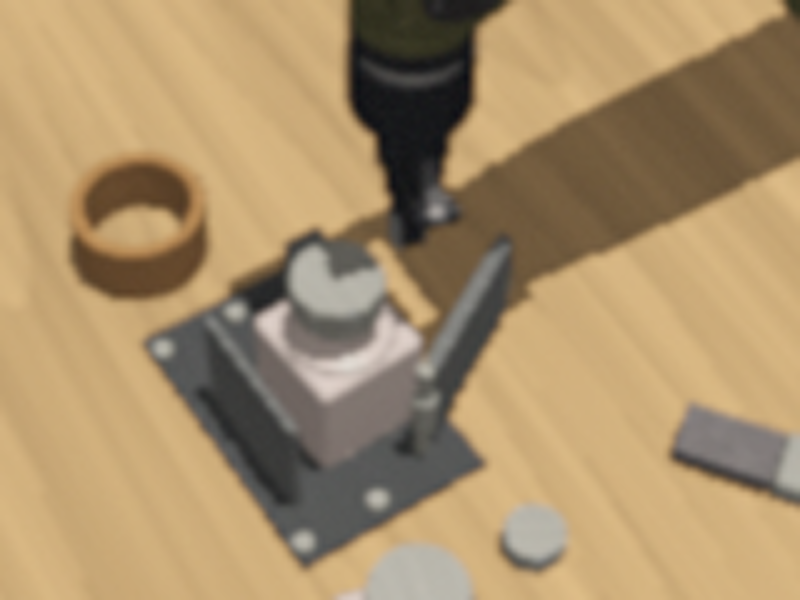

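The fingertips show at crop (405,243), level with the projected TCP rather than 17 mm below it, so the shut fingers passed just above the gate. I'll touch the free bench to learn the real tip height, with the fingers shut and at cap opening, before going on.

```bash
python3 - <<'E'
from h import *
p,q=gp(.3,16,z=105); move_straight(p,vel=150)
p,q=gp(1.04,50,z=105); move_straight(p,q,vel=250)
p[2]=30; move_straight(p,vel=150); p[2]=-4
print(move_straight(p,vel=25,threshold=6),st())
p[2]=35; move_straight(p,vel=150); move_gripper(60); print(st())
p[2]=-6; print(move_straight(p,vel=35,threshold=6),st())
p[2]=35; move_straight(p,vel=150); print(st())
E
```

```text
False (11.3, array([434. , 126.8,  -3.8]), array([-1. ,  0.5,  1. ]), array([ 0.03, -0.02,  0.02]), -0.1)
(12.3, array([433.8, 126.8,  34.9]), array([ 0.3, -0.2,  0.2]), array([-0.03,  0.03, -0.03]), 60.0)
False (13.6, array([434.1, 126.8,  -5.7]), array([-1. , -0. , -0.4]), array([ 0.04, -0.02,  0.01]), 60.0)
(14.0, array([434.3, 126.8,  35.4]), array([-0.7, -0.1, -0.1]), array([ 0.01, -0.03, -0.01]), 59.9)
```

```bash
python3 - <<'E'
from h import *
move_gripper(0)
p,q=gp(1.04,50,z=0); move_straight(p,vel=150); p[2]=-35
print(move_straight(p,vel=35,threshold=6),st())
c=capture('scene'); 
P=sense()['tool_pos']; print(proj(c,[P,[P[0],P[1],0]]))
a=c['image'][190:270,250:350]
t=capture('top'); print(proj(t,[P,[P[0],P[1],0]]))
b=t['image'][170:250,210:310]
save('st3.png',cv2.resize(np.hstack([a,b]),None,fx=4,fy=4,interpolation=cv2.INTER_CUBIC))
p[2]=20; move_straight(p,vel=150); print(st())
E
```

```text
True (15.4, array([435. , 127. ,  -4.4]), array([-1.3, -0.2,  5.2]), array([-0.05,  0.18, -0.02]), 0.0)
[[311.07149522 249.58044164]
 [311.16843045 248.80732652]]
[[258.13207142 229.60875339]
 [258.07109605 229.55319029]]
(15.8, array([434.7, 126.9,  20.6]), array([-0.5,  0.2,  0.2]), array([-0.01, -0.05,  0.05]), -0.2)
```

View pics/st3.png

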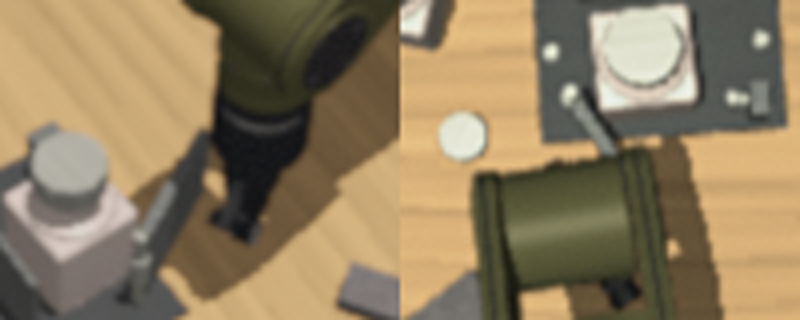

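The fingertips touch the bench at TCP z of about -4 mm: the left half shows the tip at (248,243), laterally where expected. So the shut tips are about 4 mm behind the TCP, not 17 mm ahead of it. I'll push the gate with TCP z = 68, which puts the tips at about 72.

```bash
python3 - <<'E'
from h import *
Z=68
p,q=gp(1.04,50,z=Z); move_straight(p,q,vel=150)
for g in(1.04,.7,.4):
    p,q=gp(g,z=Z); print(g,move_straight(p,q,vel=120,threshold=20),st())
p,q=gp(.15,z=Z); print(move_straight(p,q,vel=80,threshold=20),st())
p,q=gp(-.08,z=Z); print(move_straight(p,q,vel=35,threshold=25),st())
E
```

```text
1.04 False (16.7, array([452.1,  98.3,  66.9]), array([0.6, 0.4, 0.3]), array([0.05, 0.  , 0.03]), -0.0)
0.7 False (17.2, array([471.2,  71.1,  67.6]), array([0.5, 0.2, 0.6]), array([ 0.05, -0.01,  0.02]), -0.1)
0.4 False (17.7, array([495. ,  53.2,  67.9]), array([ 0.1, -0.8, -0.4]), array([-0.07,  0.01,  0.02]), 0.1)
False (18.1, array([517.9,  44. ,  67.9]), array([ 0.1, -0.3, -0.2]), array([-0.06, -0.  , -0.  ]), -0.1)
True (18.7, array([532.7,  40.9,  67. ]), array([-0.3,  0.4,  0.7]), array([-0.06,  0.18, -0.03]), 0.0)
```

```bash
python3 - <<'E'
from h import *
p,q=gp(0,35,z=68); move_straight(p,vel=150)
p,q=gp(0,120,z=230); move_straight(p,vel=400); print(st())
c=capture('scene'); t=capture('top')
a=c['image'][200:300,215:315]; b=t['image'][145:245,225:325]
save('st4.png',cv2.resize(np.hstack([a,b]),None,fx=4,fy=4,interpolation=cv2.INTER_CUBIC))
for nm,C in(('scene',c),('top',t)):
    print(nm,proj(C,[[*H2W(-44.5,58),88],[*H2W(-44.5,-60),88],[*H2W(0,0),136]]).round(1))
E
```

```text
(19.6, array([429.8,  34.8, 231.3]), array([-0.6, -0.3, -0.6]), array([ 0.05, -0.  ,  0.  ]), 0.0)
scene [[285.2 249.7]
 [263.9 223.6]
 [261.8 233.4]]
top [[252.4 192.7]
 [291.3 190.2]
 [270.3 174.2]]
```

View pics/st4.png

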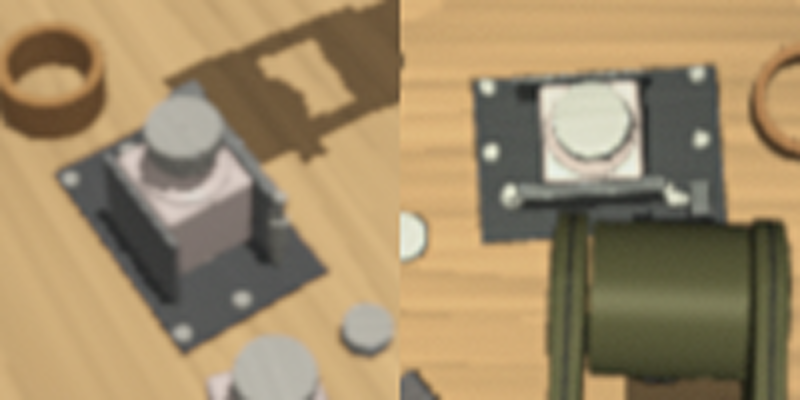

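The gate is shut: in the right half its hinge is at (512,195) and its end at (662,187), and the slope fits 0 to within 0.02 rad. The cap centre is at (592,118), about 2.7 px to the -y side of the nominal place, so I'll measure it properly.

```bash
python3 - <<'E'
from h import *
from scipy.optimize import least_squares
obs={}
Cs={}
for n in('top','scene'):
    C=Cs[n]=capture(n)
    for th in('cap','jar'):
        for d in trace(th,n)[:3]: 
            v,u=np.nonzero(d['region']); print(n,th,round(d['confidence'],2),np.round(d['box'],1),len(u),u.mean().round(1),v.mean().round(1))
# silhouette of cap model vs colour: print predicted boxes for nominal & shifted
t=np.linspace(0,2*np.pi,60)
for n in Cs:
  for dy in(0,-8):
    x,y=H2W(0,dy); P=np.vstack([np.c_[x+28.5*np.cos(t),y+28.5*np.sin(t),np.full(60,z)] for z in(110,136)])
    q=proj(Cs[n],P); m=np.zeros((420,560),np.uint8); cv2.fillConvexPoly(m,cv2.convexHull(np.round(q).astype(np.int32)),1); v,u=np.nonzero(m)
    print(n,dy,q.min(0).round(1),q.max(0).round(1),u.mean().round(1),v.mean().round(1))
E
```

```text
top cap 0.16 [190.7 152.3 224.6 181.3] 743 207.8 166.3
top jar 0.5 [262.2 165.8 291.  191.6] 291 272.5 180.1
scene cap 0.63 [253.5 225.4 273.6 243.3] 320 260.8 233.5
scene cap 0.59 [299.9 275.4 314.8 288.4] 121 306.9 282.0
scene jar 0.72 [245.7 234.1 278.8 267.9] 565 263.9 250.7
top 0 [260.6 164.6] [280.1 185.2] 270.5 175.0
top -8 [263.3 164.5] [282.8 185. ] 273.1 174.6
scene 0 [252.  225.7] [271.6 246.6] 261.9 236.3
scene -8 [250.5 224. ] [270.1 244.7] 260.5 234.3
```

The cap sits at about holder (0, -8) mm; both views agree on this, the jar having slid sideways a little as the gate closed. I'll approach it there.

```bash
python3 - <<'E'
from h import *
x,y=H2W(0.3,-8); A=np.pi-.6
move_gripper(85)
move_ptp([x,y,170],quat(A)); print(st())
print(move_straight([x,y,97],vel=90,threshold=8),st())
move_gripper(40,25); print(st())
c=capture('scene'); t=capture('top')
a=c['image'][180:280,205:305]; b=t['image'][125:225,225:325]
save('st5.png',cv2.resize(np.hstack([a,b]),None,fx=4,fy=4,interpolation=cv2.INTER_CUBIC))
E
```

```text
(21.5, array([591.4,  76.6, 169.9]), array([ 0. , -0.7,  0.1]), array([-0.01, -0.05,  0.01]), 84.9)
False (22.5, array([592.4,  76.7,  97.6]), array([-0.1, -0.8,  0.5]), array([-0.05, -0.04, -0.03]), 85.0)
(22.9, array([592.1,  76.2,  97.9]), array([-2.4, -3. ,  3.3]), array([-0.38,  0.22,  0.05]), 56.4)
```

View pics/st5.png

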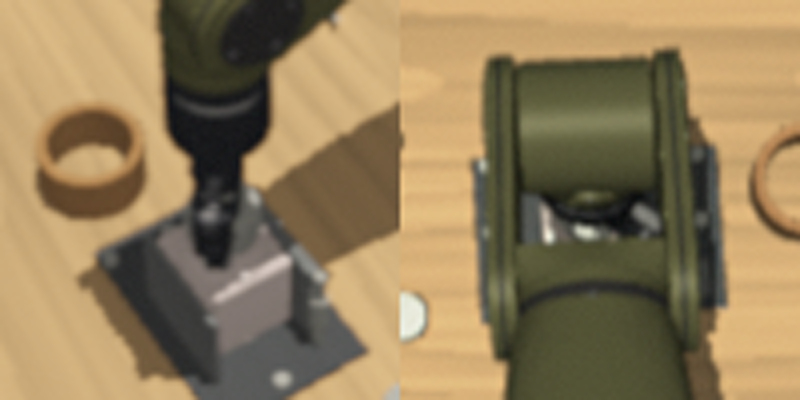

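The cap is gripped at 56.4 mm opening with only small side forces, and the gate is still shut. Now I'll grip firmly and turn in steps, watching the force.

```bash
python3 - <<'E'
from h import *
move_gripper(40,80); print(st())
p=sense()['tool_pos']; A=np.pi-.6
for d in np.arange(.15,1.06,.15):
    move_straight([592.1,76.4,97.5],quat(A+d),vel=100); s=sense(); print(round(d,2),st(),s['q'][5].round(2))
E
```

```text
(23.2, array([592.2,  76.2,  98.1]), array([-2.8, -3.4,  5.5]), array([-0.56,  0.48, -0.  ]), 54.8)
0.15 (23.5, array([593. ,  76.6,  98.4]), array([0. , 0.8, 5.5]), array([-0.  , -0.06,  0.19]), 54.7) -1.08
0.3 (23.8, array([593. ,  77.1,  98.6]), array([-0.1,  0. ,  6.7]), array([0.17, 0.03, 0.22]), 54.9) -1.23
0.45 (24.1, array([593.1,  77.2,  98.8]), array([-0.5,  1.7,  6.5]), array([0.22, 0.1 , 0.14]), 54.7) -1.38
0.6 (24.4, array([593.1,  77.3,  99.1]), array([-1.2,  0.5,  8.7]), array([0.25, 0.16, 0.13]), 54.6) -1.53
0.75 (24.7, array([593.3,  77.2,  99.3]), array([-0.3,  1.3,  8.8]), array([0.19, 0.15, 0.2 ]), 54.8) -1.68
0.9 (25.0, array([593.5,  77.2,  99.6]), array([-1.4,  1.1,  8.9]), array([0.19, 0.2 , 0.15]), 54.8) -1.83
1.05 (25.3, array([593.7,  77.1,  99.8]), array([-0.4,  1. ,  9.5]), array([0.18, 0.17, 0.08]), 54.6) -1.98
```

```bash
python3 - <<'E'
from h import *
A=np.pi-.6
for d in (1.1,1.15,1.2,1.25,1.3):
    move_straight([592.1,76.4,97.5],quat(A+d),vel=100); pause(.1); print(d,st(),sense()['q'][5].round(2))
E
```

```text
1.1 (25.6, array([593.8,  77.1,  99.9]), array([-0.7,  1.2, 10.6]), array([0.19, 0.17, 0.07]), 54.8) -2.03
1.15 (26.0, array([593.8,  77.2,  99.9]), array([-0.5,  0.5, 10.5]), array([0.22, 0.24, 0.1 ]), 54.7) -2.08
1.2 (26.3, array([593.8,  77.2, 100. ]), array([-1.3,  0.7, 10.6]), array([0.16, 0.16, 0.03]), 54.7) -2.13
1.25 (26.7, array([593.8,  77.2, 100. ]), array([-0.3,  1.5,  9.9]), array([0.21, 0.24, 0.12]), 54.8) -2.18
1.3 (27.0, array([593.8,  77.2, 100.1]), array([-1.7,  1.8, 11.3]), array([0.21, 0.23, 0.1 ]), 55.0) -2.23
```

```bash
python3 - <<'E'
from h import *
A=np.pi-.6
move_straight([592.1,76.4,97.5],quat(A+1.4),vel=100); pause(.1); print(st())
for z in(100,102,104,106):
    move_straight([593.4,76.9,z],vel=30); pause(.1); print(z,st())
c=capture('scene'); save('s6.png',cv2.resize(c['image'][185:285,205:305],None,fx=5,fy=5,interpolation=cv2.INTER_CUBIC))
E
```

```text
(27.4, array([593.7,  77.3, 100. ]), array([-1.7,  1.4, 11.2]), array([0.23, 0.35, 0.04]), 54.8)
100 (27.7, array([593.6,  77.3, 101.1]), array([-3.2, -0.2,  8. ]), array([0.07, 0.47, 0.03]), 54.7)
102 (28.1, array([593.6,  77.3, 102.2]), array([-1. ,  1.5,  4.7]), array([ 0.22,  0.18, -0.  ]), 54.8)
104 (28.4, array([592.7,  76.8, 102.9]), array([ 0.3,  0.2, -1.5]), array([ 0.04, -0.02,  0.04]), 54.9)
106 (28.8, array([593.3,  76.8, 105.8]), array([-1.1,  0.7, -1.1]), array([-0.  , -0.05, -0.  ]), 54.6)
```

View pics/s6.png

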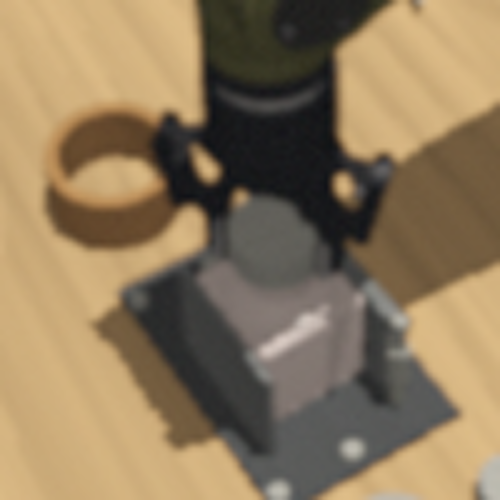

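At 102.9 mm and above, the upward force settles at -1.3 N, which is the cap's weight alone. So the thread has let go, and the picture shows the jar still standing in its holder. Now I'll lift so that the lower edge is about 151 mm above the bench, TCP z of about 139.

```bash
python3 - <<'E'
from h import *
move_straight([593.2,76.9,139],vel=40); pause(.3); print(st())
c=capture('scene');t=capture('top')
a=c['image'][170:270,205:305]; b=t['image'][125:225,225:325]
save('st7.png',cv2.resize(np.hstack([a,b]),None,fx=4,fy=4,interpolation=cv2.INTER_CUBIC))
print(proj(c,[[593,77,131],[593,77,139],[593,77,151],[593,77,177],[*H2W(-44.5,58),88],[*H2W(-44.5,-60),88]]).round(1))
for d in trace('gate','scene')[:2]+trace('cap','scene')[:2]: print(d['confidence'],d['box'])
E
```

```text
(30.1, array([593.1,  76.9, 138.7]), array([ 0.3, -0.7, -1.1]), array([ 0.06, -0.01, -0.04]), 54.8)
[[260.  232.9]
 [259.9 231.3]
 [259.8 228.7]
 [259.6 223.1]
 [285.2 249.7]
 [263.9 223.6]]
0.74 [273.8, 233.6, 289.2, 261.6]
0.72 [424.4, 302.5, 467.6, 345.1]
0.69 [253.8, 218.4, 268.3, 237.7]
0.52 [302.3, 277.2, 314.4, 288.5]
```

View pics/st7.png

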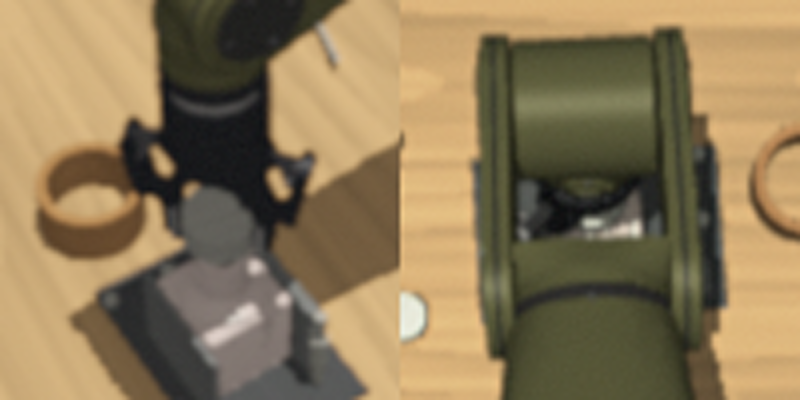

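The cap is held above the neck, its centre at about (220,225) in the left half, which matches a lower edge of 151 mm. The jar stands in the holder with the gate shut, so I'm handing in.

```bash
python3 - <<'E'
from h import *
print(st()); print(finish_job())
E
```

```text
(30.3, array([593.2,  76.9, 139. ]), array([-0.1, -0.8, -0.7]), array([-0.01,  0.01,  0.01]), 54.8)
the job is handed in; nothing more can be done
None
```

I pushed the gate shut, unscrewed the cap by 1.4 rad and lifted it straight off. The job was handed in at 30.3 s with the cap still held about 2 cm above the jar's mouth.

**Last checks**
- **Gate:** after the push its direction matched fully shut to within about 0.02 rad, and it still looks shut in the last picture. I did not see or feel the catch click itself.
- **Thread:** during the lift the force settled at about -1.3 N, the cap's weight alone, so the thread had let go. The jar stayed standing in its holder.
- **Cap:** the fingers still hold it at 54.8 mm opening. Its lower edge is at about 151 mm, worked out from the arm's height and consistent with the last picture.
- **Other things on the bench:** the tape roll looks undisturbed in the last view. I did not measure the other things again.

**What did not agree**
- **Fingertip height:** the shut fingertips were about 4 mm behind the TCP, not 17 mm ahead as stated. My first push therefore passed over the gate without touching it. I found the real height by touching the bench lightly and pushed again.
- **Jar position:** the jar came to rest about 8 mm to the holder's -y side, so I gripped the cap there.
- **Turning:** no clear force step showed the moment the thread let go, so I turned slightly past the stated maximum of 1.25 rad. That is well under the 2.3 rad limit.

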